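# Close up the marking cabinet and start it

## Task

The turned shaft in the cradle is ready to be marked. Using only the fingertips, push the loading slide all the way home into the cabinet, then push the raised orange guard down until it is fully shut, then press the green start button right down for a moment and let it come up again. Do not press the red stop button or touch the shaft, keep the shaft seated in its cradle, and leave everything else on the bench where it lies.

Things in the scene. Friction and masses are not known exactly. Their poses are not given: they have to be found in the camera images.
- marker: White-grey marking cabinet, fixed. Origin: on the bench (z=0) under the middle of the guard; +x points into it (push direction), +y to its left, yaw up to 0.2. 252 mm wide, body x 0 to 195 mm, roof 168 mm high; scanner head on the roof from x = 90 mm, 240 mm high. Guard guides, 14 mm wide, 238 mm high, at y = +-115 mm. Base plate 12 mm thick forward to x = -140 mm, rails 24 mm high at y = +-45 mm.
- slide (a joint): Loading slide, m: 0 = fully home in the cabinet (hard stop), grows as it stands out towards the robot, 0.10 = fully out. Starts fully out. Moves with about 3 to 4 N and stays where it is left. Unless it is home to within about 5 mm, the guard's lower edge lands on its plate.
- push_plate (a point): Middle of the front face of the slide's black rubber-faced push plate, 50 mm above the bench. The face is 66 mm wide, upright (z 25 to 71 mm; aluminium backing 74 mm wide, z 20 to 76 mm), looks along the cabinet's -x. It lies at the cabinet's y = 0, x = -125 mm minus the slide joint's value.
- cradle (a point): Point on the slide between the two black saddles, at the bottom of their slots, 57 mm above the bench; it moves with the slide. The shaft's origin lies here when it is seated. The slots are 18 mm wide and 9 mm deep. Axes as the cabinet's.
- shaft: Turned steel shaft, 120 mm long, 15 mm thick, lying loose across the slide (along the cabinet's y) in the cradle. Origin: middle of its underside; its y axis runs along it. Not to be touched.
- guard (a joint): Orange see-through sliding guard at the cabinet's front, m: 0 = fully shut (hard stop), grows upward, 0.095 = fully raised. Starts at 0.065 to 0.095. Pressing it down takes about 4 to 6 N; it stays at the height where it is left.
- guard_ledge (a point): Middle of the top face of the guard's ledge, to be pressed down: an aluminium bar with black rubber top, 120 mm wide (along the cabinet's y), 36 mm deep, standing forward of the guard. This point is 19 mm in front of the guard, 133.5 mm above the bench plus the guard joint's value.
- start (a joint): Travel of the green start button, m: 0 = up, 0.006 = fully down. Springs back; fully down takes about 5 N.
- start_top (a point): Middle of the top of the round green start button, 32 mm across, pressed straight down. The nearer of two buttons on the grey control box at the cabinet's right (52 mm high, cabinet x -135 to 65 mm, y -236 to -136 mm).
- stop (a joint): Travel of the red stop button, m: 0 = up, 0.006 = fully down. Not to be pressed.
- stop_top (a point): Middle of the top of the round red stop button, 40 mm across, in a yellow housing, 80 mm behind the green one.
- next_shaft: Second turned shaft, 120 mm long and 15 mm thick, loose on the bench at the cabinet's left. Origin: middle of its underside.
- deburr_tool: White and orange hand deburring tool, 126 mm long, 26 mm thick, loose on the bench at the cabinet's left. Origin: middle of its underside.
- grease_tin: Round white tin with a green label, 67 mm across, 36 mm high, loose on the bench in front of the control box. Origin: middle of its underside.
- gearhead_a: Black cubic gearhead, 80 x 61 x 60 mm, with a yellow shaft cap, loose on the bench at the right. Origin: middle of its underside.
- gearhead_b: Another such gearhead, loose on the bench at the right.

How it is judged:
By the outcome, as a careful person would: the job done as asked, in the order asked, and still so for the second after the job is handed in, with the robot touching nothing.
It also fails if it takes over 58 s, if anything falls off the work surface, if the arm or the gripper's body presses on something with over 40 N, if the wrist force passes 120 N, or if a joint passes its speed limit or range.

## Robot

A 7-joint arm with a two-finger parallel gripper is mounted at the origin on the work surface; the furniture and walls round the work are solid. World frame = base frame: x ahead of the robot, y to its left, z up, the work surface at z = 0. Lengths are in mm, angles in rad, forces in N, time in s.
With the tool pointing down it reaches from about 350 to 900 mm from the base axis. Payload 19.9 kg.
Tool frame: the origin (TCP) lies midway between the tips of the shut fingers; the grasp point (between the pads) lies hold_point_z behind it (hold_point_z is the distance from the TCP to the grasp point, in mm); z points along the fingers, y is the direction in which the jaws open and shut (so a half turn about z gives the same grasp; the last joint's range is limited). The gripper opens to 85 mm and grips with 20 to 120 N. Pads are 22 mm wide; open, the fingers measure 114 mm over their backs; the gripper's body (76 mm by 85 mm) begins 54 mm behind the grasp point. The pads swing forward as they close: fully open they stand 13 mm farther back than shut.
Start: joints at [1.27, 0.417, -0.01, 1.614, 0.005, 1.111, -0.053], TCP at [160.55, -604.007, 231.26] pointing down, gripper open.
Joint ranges: [-2.81, 2.81], [-0.39, 2.02], [-1.27, 1.25], [0.06, 2.57], [-1.19, 4.33], [0.19, 2], [-2.82, 2.82]. Speed limits (rad/s): [1.89, 1.89, 2.39, 2.39, 3.01, 3.01, 3.01].

## Interface

Orientations are given as a unit quaternion [w, x, y, z].
In Python, from plant import * gives the robot as it stands. Calls block until the motion is done:
- move_pose(position, orientation): joint-space move of the TCP to a pose.
- servo_line(position, frame=None, rate=150): straight line of the TCP; frame=None keeps the orientation; rate is the mean speed in mm/s.
- move_j(angles): joint-space move.
- set_gripper(opening): finger opening in mm; the grip force is fixed at half the most; returns when the fingers have stopped.
- pause(seconds).
- solve_ik(position, orientation): joint angles nearest the present ones, or None.
- read_state(): the state.
- snapshot(name): name is "scene" or "top" or "wrist"; returns a dict with "image" (420x560x3 uint8, red, green, blue), "mtx" (3x3 intrinsics, pixels), "position" and "attitude" of the camera in the world. Camera axes: x right, y down, z forward; pixel columns grow to the right and rows downward; lengths in mm; the calibration is good to about 2 mm. A picture is of the moment at which its call begins. There is no depth.
A pose or a line that the arm cannot do raises PlanningError and nothing moves.
- sign_off(): hands the job in, once; it reports no verdict.
The state is a dict: "t": time; "joint_pos": joint angles; "joint_velocities": joint speeds; "joint_torque": joint torques, N m; "ee_pos": TCP position; "orientation": TCP orientation; "wrist_force": force on the tool from outside, world axes, zero at the start; "ft_torque": the same for the moment, N m; "width": finger opening in mm.
Only numpy, scipy, OpenCV 4.12 (cv2) and the standard library are available. Lean on these libraries where they do the work, as an engineer would, in place of code of your own. Each camera call takes 0.05 s, during which the arm holds its last target.

## Working session

There is one attempt and no reset: what is moved stays moved. The work goes in short steps, each a Python script; the robot and the scene stay as the last script left them, time stands still between calls to the robot, and variables do not carry over. Pictures are saved under pics/ and viewed, and the job is handed in when it is done.

```bash
mkdir -p pics; ls
python3 - <<'E'
from plant import *
import cv2,numpy as np
s=read_state();print(s)
for n in("scene","top","wrist"):
    d=snapshot(n);cv2.imwrite(f"pics/{n}0.png",d["image"][:,:,::-1]);print(n,d["mtx"],d["position"],d["attitude"])
    np.savez(f"{n}0.npz",**{k:np.array(v) for k,v in d.items()})
E
```

```text
pics
{'t': 0.0, 'joint_pos': array([ 1.26949325,  0.4179747 , -0.01029402,  1.61419018,  0.00468146,
        1.11069116, -0.05301019]), 'joint_velocities': array([ 0.00044417, -0.00046402,  0.00191606, -0.00061237,  0.00028652,
       -0.00104405,  0.00084176]), 'joint_torque': array([ 8.28239263e-04, -8.64437771e+01,  6.79048318e-01, -4.34900987e+01,
        1.91374286e-02,  7.37992697e-03,  1.74055748e-05]), 'ee_pos': array([ 160.45449482, -603.68570469,  230.65311928]), 'orientation': array([-6.08121550e-04,  9.91575650e-01,  1.29527396e-01, -1.19422322e-04]), 'wrist_force': array([ 1.13383888, -0.98911595,  0.33761247]), 'ft_torque': array([ 0.05227919, -0.01556786, -0.00865454]), 'width': 85.39305483883449}
scene [[474.00730535   0.         289.94569036]
 [  0.         474.00730535 217.08328641]
 [  0.           0.           1.        ]] [ -62.7232531   573.51647443 1063.97864037] [ 0.15000037 -0.35500574  0.85606154 -0.34442628]
top [[480.54303009   0.         277.21248001]
 [  0.         480.54303009 199.9868825 ]
 [  0.           0.           1.        ]] [ 220.70499436  -33.36965158 1754.21382819] [ 0.07140567 -0.66210718  0.74195619 -0.07756499]
wrist [[341.63912622   0.         282.65674363]
 [  0.         341.63912622 211.74673106]
 [  0.           0.           1.        ]] [ 232.73661257 -584.14018307  373.97298274] [ 0.11794503  0.78390488 -0.60269085 -0.09135565]
```

View pics/scene0.png

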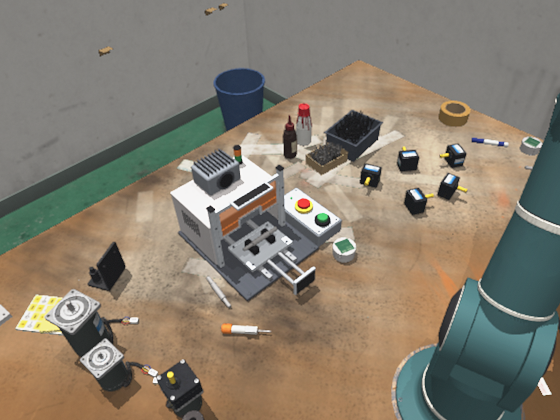

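View pics/top0.png

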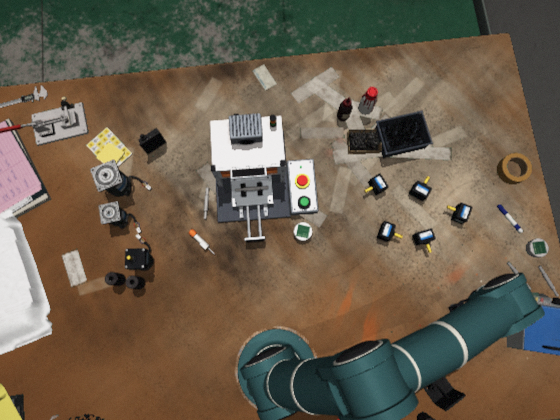

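View pics/wrist0.png

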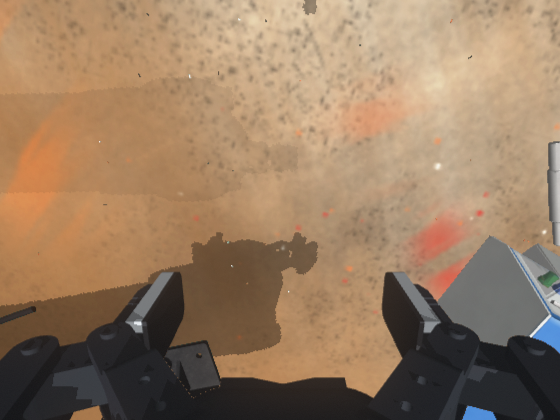

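The top view shows the cabinet with the slide's push plate near (255,238), the green button near (304,202) and the red one near (302,181). The guard and its ledge are near (250,172). Next I'll enlarge crops of both views.

Run:
```python
import cv2
a=cv2.imread("pics/top0.png")[105:255,200:330];cv2.imwrite("pics/topc.png",cv2.resize(a,None,fx=4,fy=4,interpolation=cv2.INTER_CUBIC))
a=cv2.imread("pics/scene0.png")[145:305,165:365];cv2.imwrite("pics/scenec.png",cv2.resize(a,None,fx=3.75,fy=3.75,interpolation=cv2.INTER_CUBIC))
```

```text
(no output)
```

View pics/topc.png

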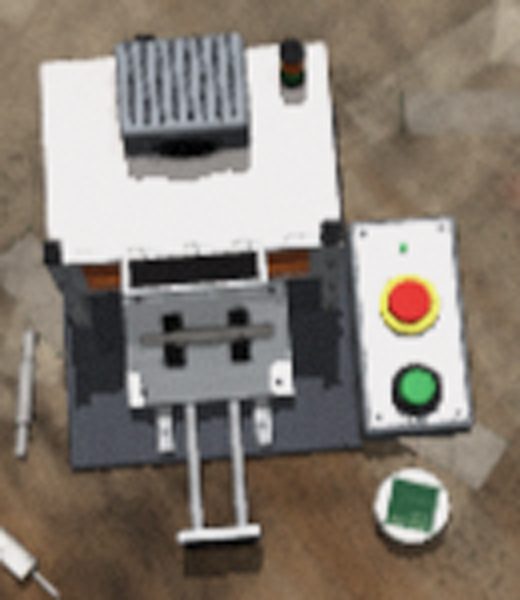

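View pics/scenec.png

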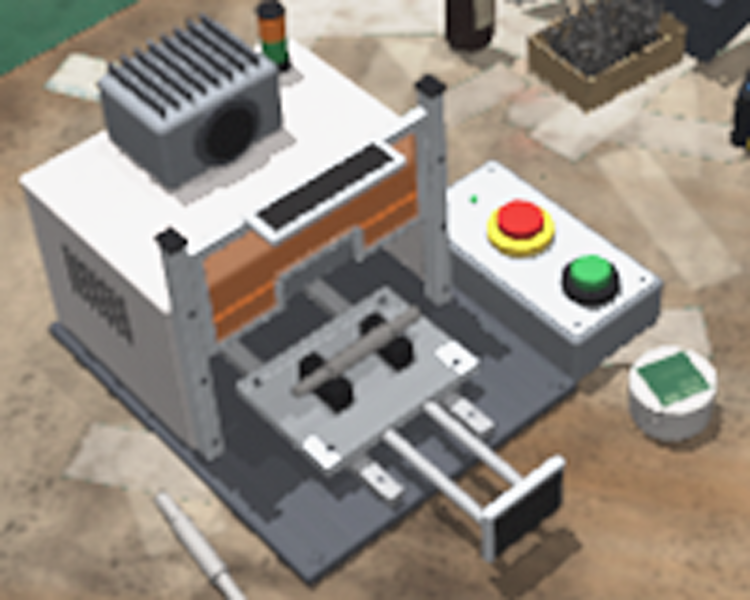

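```bash
cat > h.py <<'E'
import numpy as np,cv2
from scipy.spatial.transform import Rotation as R
from scipy.optimize import least_squares
class Cam:
    def __init__(s,d):
        s.K=np.array(d["mtx"]);s.p=np.array(d["position"]);q=np.array(d["attitude"]);s.R=R.from_quat(q[[1,2,3,0]]).as_matrix()
    def proj(s,X):
        c=(np.atleast_2d(X)-s.p)@s.R; c=c@s.K.T; return c[:,:2]/c[:,2:]
def tri(obs):
    P=[]
    for c,uv in obs:
        d=c.R@np.linalg.solve(c.K,[*uv,1]);d/=np.linalg.norm(d);P.append((c.p,np.eye(3)-np.outer(d,d)))
    A=sum(m for _,m in P);x=np.linalg.solve(A,sum(m@p for p,m in P))
    return x,[np.linalg.norm(m@(x-p)) for p,m in P]
E
cat > fit.py <<'E'
from h import *
T=Cam(np.load("top0.npz"));S=Cam(np.load("scene0.npz"))
t=lambda u,v:((u+.5)/4-.5+200,(v+.5)/4-.5+105)
s=lambda u,v:((u+.5)/3.75-.5+165,(v+.5)/3.75-.5+145)
for n,a,b in [("start",t(418,386),s(592,270)),("stop",t(409,299),s(520,217)),("ledgeFL",t(122,292),s(270,240)),("ledgeFR",t(268,283),s(405,162)),("plateTL",t(179,536),s(487,512)),("plateTR",t(259,529),s(561,463)),("boxNR",t(470,424),s(662,285)),("guideL",t(53,252),s(172,240)),("guideR",t(330,231),s(430,85)),("baseFL",t(70,467),s(312,583))]:
    x,e=tri([(T,a),(S,b)]);print(n,x.round(1),np.round(e,1))
M=[((-140,126,12),t(72,467),s(312,583)),((-225,37,76),t(179,542),s(487,520)),((-225,-37,76),t(259,534),s(564,463)),
((-135,-236,52),t(470,424),s(662,285)),((-37,60,None),t(122,292),s(270,240)),((-37,-60,None),t(268,283),s(405,162)),((-135,-136,52),t(369,432),s(577,345)),((65,-236,52),t(453,218),s(493,162))]
def pts(p):
    c,n=np.cos(p[2]),np.sin(p[2]);o=[]
    for m,_,_ in M:
        z=m[2] if m[2] is not None else 133.5+p[3]
        o.append((p[0]+c*m[0]-n*m[1],p[1]+n*m[0]+c*m[1],z))
    return np.array(o)
f=lambda p:np.r_[(T.proj(pts(p))-[m[1] for m in M]).ravel(),(S.proj(pts(p))-[m[2] for m in M]).ravel()]
r=least_squares(f,[700,0,0,80],loss="soft_l1");print(r.x);print(f(r.x).reshape(2,-1,2).round(1).tolist())
E
python3 fit.py
```

```text
start [ 565.2 -164.    69.8] [0.2 0.2]
stop [ 645.4 -165.9   71.4] [0. 0.]
ledgeFL [640.6  80.5 223. ] [0.8 0.8]
ledgeFR [635.9 -39.6 218.7] [1.1 1.1]
plateTL [454.4  61.9  77.9] [0.7 0.7]
plateTR [452.9  -8.9  69.4] [0.3 0.3]
boxNR [ 529.8 -208.2   46.1] [0.1 0.1]
guideL [677.8 132.9 234.1] [0.8 0.8]
guideR [668.6 -95.3 236.9] [0.5 0.5]
baseFL [537.3 158.    8. ] [1.5 1.5]
[ 6.72996099e+02  2.07273028e+01 -4.40753860e-02  9.07014087e+01]
[[[1.0, -0.4], [-1.6, -0.1], [-0.5, 0.4], [0.4, 0.2], [-0.7, 0.4], [-0.8, 0.1], [-2.0, 0.1], [-0.0, -1.4]], [[0.5, -2.5], [-0.0, 0.7], [0.2, 0.3], [0.9, -1.2], [0.2, 0.5], [0.4, -0.6], [-0.6, -0.0], [0.1, -1.7]]]
```

Run:
```python
from plant import *
from h import *
c=Cam(np.load("wrist0.npz"));s=read_state()
q=s["orientation"];Rt=R.from_quat(q[[1,2,3,0]]).as_matrix()
print("cam in tool",(c.p-s["ee_pos"])@Rt,"cam axes in tool\n",(Rt.T@c.R).round(3))
yaw=-.042
def down(a): # tool x heading a, z down
    x=[np.cos(a),np.sin(a),0];y=[np.sin(a),-np.cos(a),0]
    q=R.from_matrix(np.array([x,y,[0,0,-1]]).T).as_quat();return q[[3,0,1,2]]
for a in (yaw,yaw+np.pi,yaw+np.pi/2,yaw-np.pi/2):
    for p in ([400,28,260],[425,28,48],[540,26,48],[650,20,260],[650,20,133],[565,-164,120],[565,-164,64]):
        r=solve_ik(p,down(a));print(round(a,2),p,None if r is None else r.round(2))
import plant;print([x for x in dir(plant) if x[0]!="_"], getattr(plant,"hold_point_z",None))
```

```text
cam in tool [  74.86448426   -0.55915784 -143.17095655] cam axes in tool
 [[-0.    -0.956 -0.295]
 [ 1.    -0.    -0.   ]
 [ 0.    -0.295  0.956]]
-0.04 [400, 28, 260] [ 0.67 -0.01 -0.81  2.07 -0.01  1.08 -1.74]
-0.04 [425, 28, 48] [ 0.34  0.42 -0.55  2.21  0.39  0.6  -2.11]
-0.04 [540, 26, 48] [ 0.3   0.57 -0.51  1.94  0.41  0.73 -2.06]
-0.04 [650, 20, 260] [ 0.33  0.5  -0.59  1.5   0.29  1.23 -1.91]
-0.04 [650, 20, 133] [ 0.27  0.61 -0.49  1.62  0.32  1.   -1.94]
-0.04 [565, -164, 120] [ 0.45  0.5  -0.28  1.79  0.17  0.88 -1.53]
-0.04 [565, -164, 64] [ 0.42  0.57 -0.25  1.82  0.19  0.77 -1.54]
3.1 [400, 28, 260] [ 0.84 -0.   -0.96  2.07 -0.    1.08  1.4 ]
3.1 [425, 28, 48] [ 0.72  0.6  -1.03  2.2   0.78  0.76  0.69]
3.1 [540, 26, 48] [ 0.44  0.63 -0.69  1.94  0.56  0.78  0.96]
3.1 [650, 20, 260] [ 0.48  0.56 -0.82  1.49  0.42  1.27  1.14]
3.1 [650, 20, 133] [ 0.47  0.7  -0.8   1.61  0.56  1.07  1.04]
3.1 [565, -164, 120] [ 0.74  0.57 -0.67  1.78  0.43  0.94  1.41]
3.1 [565, -164, 64] [ 0.71  0.65 -0.63  1.81  0.5   0.85  1.36]
1.53 [400, 28, 260] [ 0.77 -0.01 -0.9   2.07 -0.01  1.0
[... 274 characters left out ...]
-164, 120] [ 0.68  0.55 -0.59  1.79  0.37  0.92 -0.12]
1.53 [565, -164, 64] [ 0.67  0.63 -0.58  1.81  0.45  0.83 -0.17]
-1.61 [400, 28, 260] None
-1.61 [425, 28, 48] [ 0.76  0.64 -1.09  2.2   0.83  0.8   2.22]
-1.61 [540, 26, 48] [ 0.7   0.83 -1.09  1.93  0.91  0.98  2.27]
-1.61 [650, 20, 260] [ 0.62  0.67 -1.09  1.49  0.6   1.34  2.59]
-1.61 [650, 20, 133] [ 0.62  0.84 -1.09  1.6   0.79  1.19  2.46]
-1.61 [565, -164, 120] [-0.52  0.76  1.08  1.83 -0.78  1.05 -2.31]
-1.61 [565, -164, 64] [-0.51  0.88  1.08  1.85 -0.93  1.02 -2.21]
['PlanningError', 'hold_point_z', 'move_j', 'move_pose', 'pause', 'read_state', 'servo_line', 'set_gripper', 'sign_off', 'snapshot', 'solve_ik'] 18.700000000000003
```

```bash
cat >> h.py <<'E'
def down(a):
    x=[np.cos(a),np.sin(a),0];y=[np.sin(a),-np.cos(a),0]
    q=R.from_matrix(np.array([x,y,[0,0,-1]]).T).as_quat();return q[[3,0,1,2]]
def shot(name,tag):
    from plant import snapshot
    d=snapshot(name);np.savez(f"{tag}.npz",**{k:np.array(v) for k,v in d.items()});cv2.imwrite(f"pics/{tag}.png",d["image"][:,:,::-1])
Q=down(np.pi-.042)
E
python3 - <<'E'
from plant import *
from h import *
move_pose([440,0,340],Q);print(read_state()["t"])
set_gripper(0);s=read_state();print(s["t"],s["ee_pos"],s["width"],s["wrist_force"])
shot("wrist","w1")
a=cv2.imread("pics/w1.png");cv2.imwrite("pics/w1b.png",cv2.resize(a,(800,600),interpolation=cv2.INTER_CUBIC))
E
```

```text
2.55
3.3167 [4.39990196e+02 1.47906800e-02 3.39996044e+02] -0.04188718315932767 [-0.38168878  0.80412522  0.29915833]
```

View pics/w1b.png

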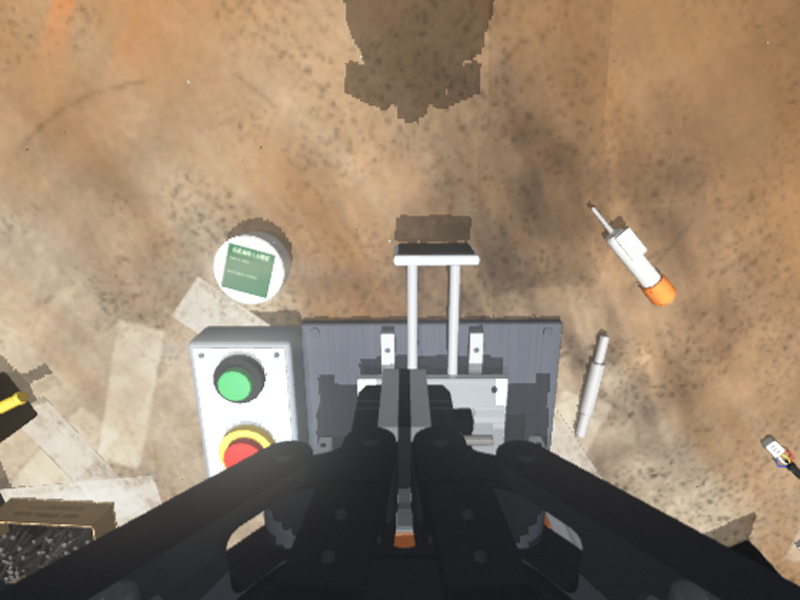

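The wrist view (800x600) shows the plate's top edge from (394,257) to (479,257), the green button at (234,386) and the red one at (242,456). The base plate's front corners are at (302,319) and (562,319). I'll refit the cabinet's pose with this view included.

```bash
cat > fit2.py <<'E'
exec(open("fit.py").read().split("for n,a,b")[0])
W=Cam(np.load("w1.npz"))
w=lambda u,v:((u+.5)*.7-.5,(v+.5)*.7-.5)
for n,o in [("start",[(T,t(418,386)),(S,s(592,270)),(W,w(234,386))]),("stop",[(T,t(409,299)),(S,s(520,217)),(W,w(242,456))]),
 ("plateTL",[(T,t(179,540)),(S,s(487,514)),(W,w(479,257))]),("plateTR",[(T,t(259,533)),(S,s(563,463)),(W,w(394,257))]),
 ("ledgeFL",[(T,t(122,292)),(S,s(270,240))]),("ledgeFR",[(T,t(268,283)),(S,s(405,162))])]:
    x,e=tri(o);print(n,x.round(1),np.round(e,1))
M=[((-140,126,12),T,t(72,467)),((-140,126,12),S,s(312,583)),((-140,126,12),W,w(562,319)),((-140,-126,12),W,w(302,319)),
((-223,37,76),T,t(179,541)),((-223,-37,76),T,t(259,533)),((-223,37,76),S,s(487,518)),((-223,-37,76),S,s(563,463)),((-223,37,76),W,w(479,257)),((-223,-37,76),W,w(394,257)),
((-135,-236,52),T,t(470,424)),((-135,-236,52),S,s(662,285)),((-135,-236,52),W,w(191,342)),((-135,-136,52),W,w(290,341)),((-135,-136,52),S,s(577,345)),
((-37,60,None),T,t(122,292)),((-37,60,None),S,s(270,240)),((-37,-60,None),T,t(268,283)),((-37,-60,None),S,s(405,162))]
def f(p):
    c,n=np.cos(p[2]),np.sin(p[2]);o=[]
    for m,C,uv in M:
        z=m[2] if m[2] is not None else 133.5+p[3]
        o.append((C.proj([p[0]+c*m[0]-n*m[1],p[1]+n*m[0]+c*m[1],z])[0]-uv)*1746/C.K[0,0]*(.25 if C is W else 1 if C is T else .6))
    return np.ravel(o)
r=least_squares(f,[700,0,0,80],loss="soft_l1");print(r.x);print(f(r.x).reshape(-1,2).round(1).tolist())
p=r.x;c,n=np.cos(p[2]),np.sin(p[2])
for k,m in dict(plate=(-225,0),home=(-125,0),ledge=(-19,0)).items():print(k,p[0]+c*m[0]-n*m[1],p[1]+n*m[0]+c*m[1])
E
python3 fit2.py
```

```text
start [ 565.4 -163.9   70.1] [0.4 0.2 0.6]
stop [ 645.2 -167.    69.1] [1.2 1.6 2.5]
plateTL [451.5  63.   78.9] [1.8 2.1 0.4]
plateTR [449.5  -8.4  72.6] [0.3 0.5 0.3]
ledgeFL [640.6  80.5 223. ] [0.8 0.8]
ledgeFR [635.9 -39.6 218.7] [1.1 1.1]
[ 6.72420390e+02  2.03411543e+01 -3.98286143e-02  9.19083982e+01]
[[4.8, -0.5], [2.3, -5.3], [-5.4, 3.7], [6.9, 4.2], [-4.4, -0.9], [-0.6, 0.7], [0.1, 1.4], [1.0, -0.7], [2.8, -0.7], [0.8, -0.6], [2.5, 0.2], [2.2, -3.1], [-4.2, 0.9], [1.5, 1.6], [-0.9, -0.4], [-2.0, 1.8], [1.3, 0.4], [-2.3, 0.4], [1.4, -2.2]]
plate 447.5988268818105 29.300223450959912
home 547.5195214402927 25.318414948469787
ledge 653.4354576722839 21.09769793583025
```

Run:
```python
from plant import *
from h import *
yaw=-.04; d=np.array([np.cos(yaw),np.sin(yaw),0])
face=np.array([447.6,28.5,42])
a=face-d*38
servo_line(list(a[:2])+[340],rate=250)
servo_line(list(a),rate=250)
print(read_state()["t"],read_state()["wrist_force"])
k=-38
while k<-4:
    k+=4 if k<-22 else 2
    servo_line(list(face+d*k),rate=40);s=read_state();F=s["wrist_force"]@d
    if abs(F)>2: break
print("contact",k,F,s["t"],s["ee_pos"])
shot("wrist","w2")
```

```text
5.025 [ 0.20699723  0.35715476 -0.32223395]
contact -4 -0.7538369892496635 8.275 [443.8627717   28.63310733  42.03494336]
```

View pics/w2.png

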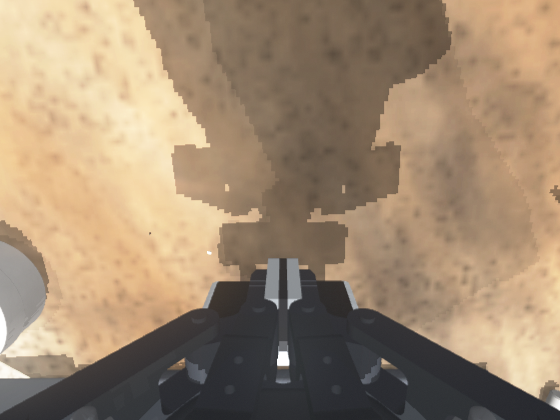

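The fingers are centred on the plate: it spans about columns 213–355 and the fingers are at 283. I'll start pushing.

Run:
```python
from plant import *
from h import *
yaw=-.04; d=np.array([np.cos(yaw),np.sin(yaw),0])
face=np.array([447.6,28.5,42])
for k in (2,10,40,78):
    servo_line(list(face+d*k),rate=50);s=read_state();print(k,s["t"],s["wrist_force"].round(2),s["ee_pos"].round(1))
shot("wrist","w3");shot("scene","s3")
a=cv2.imread("pics/s3.png")[145:305,165:365];cv2.imwrite("pics/s3c.png",cv2.resize(a,None,fx=3.75,fy=3.75,interpolation=cv2.INTER_CUBIC))
```

```text
2 8.5917 [-0.27 -0.07 -0.49] [449.9  28.5  42. ]
10 8.9 [-0.23  0.67  0.81] [457.8  28.2  42. ]
40 9.65 [-0.92  0.09 -0.58] [487.7  26.9  42. ]
78 10.5583 [-0.31  0.07 -0.42] [525.6  25.4  42. ]
```

View pics/s3c.png

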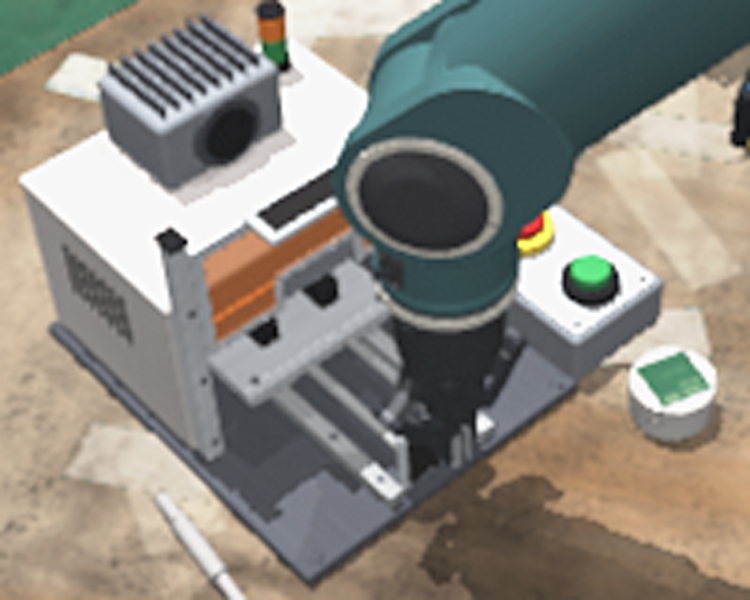

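The slide is moving in. The force reads about 0 once motion settles, so I'll step in until the hard stop shows.

Run:
```python
from plant import *
from h import *
yaw=-.04; d=np.array([np.cos(yaw),np.sin(yaw),0])
face=np.array([447.6,28.5,42])
k=78
while k<108:
    k+=1.5 
    servo_line(list(face+d*k),rate=30);s=read_state();F=s["wrist_force"]@d;print(k,round(s["t"],2),round(F,1),round((s["ee_pos"]-face)@d,1))
    if F<-10: break
```

```text
79.5 10.91 -0.0 79.5
81.0 11.16 -1.7 81.0
82.5 11.41 -0.9 82.6
84.0 11.66 -1.3 84.2
85.5 11.91 -0.5 85.7
87.0 12.16 -1.3 87.2
88.5 12.41 -0.1 88.7
90.0 12.66 -12.5 88.7
```

Run:
```python
from plant import *
from h import *
yaw=-.04; d=np.array([np.cos(yaw),np.sin(yaw),0])
face=np.array([447.6,28.5,42])
servo_line(list(face+d*91.5),rate=30);s=read_state();print(s["wrist_force"],(s["ee_pos"]-face)@d)
servo_line(list(face+d*45),rate=120)
servo_line(list(face+d*10+np.array([0,0,298])),rate=300)
s=read_state();print(s["t"],s["wrist_force"])
shot("wrist","w4");shot("scene","s4");shot("top","t4")
a=cv2.imread("pics/w4.png");cv2.imwrite("pics/w4b.png",cv2.resize(a,(800,600),interpolation=cv2.INTER_CUBIC))
a=cv2.imread("pics/s4.png")[145:305,165:365];cv2.imwrite("pics/s4c.png",cv2.resize(a,None,fx=3.75,fy=3.75,interpolation=cv2.INTER_CUBIC))
```

```text
[-22.75943996  -0.14948796  14.66831415] 88.7701688484588
14.5917 [-0.45511415 -0.0890995  -0.19414385]
```

View pics/w4b.png

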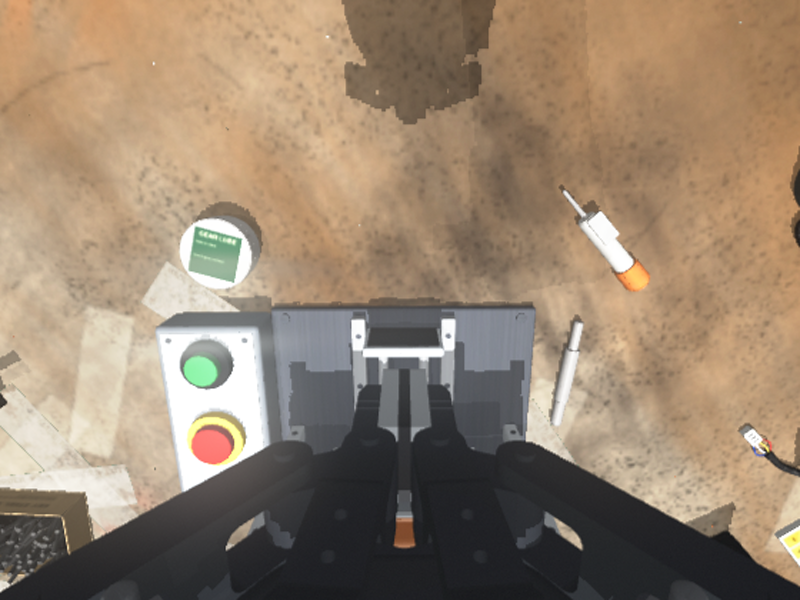

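View pics/s4c.png

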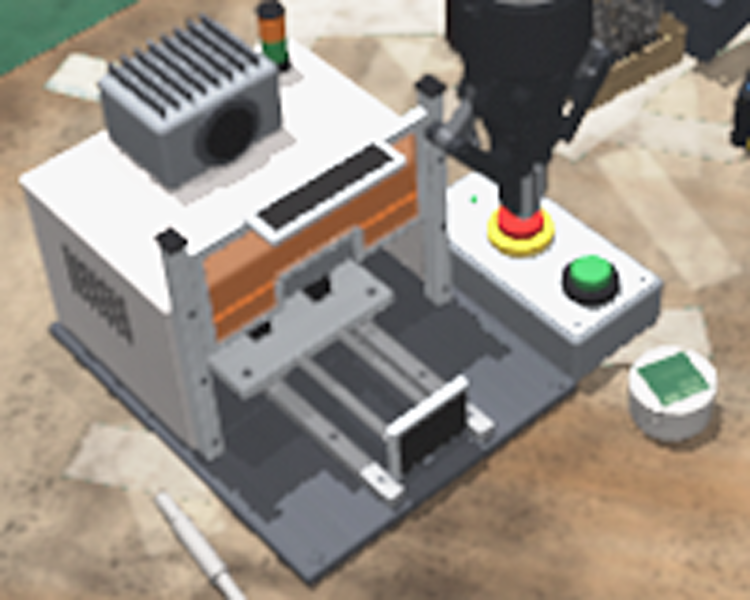

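```bash
python3 - <<'E'
from h import *
W=Cam(np.load("w4.npz"));S=Cam(np.load("s4.npz"));T=Cam(np.load("t4.npz"))
w=lambda u,v:((u+.5)*.7-.5,(v+.5)*.7-.5);s=lambda u,v:((u+.5)/3.75-.5+165,(v+.5)/3.75-.5+145)
p=[]
for a,b in((w(446,348),s(390,438)),(w(362,348),s(467,380))):
    x,e=tri([(W,a),(S,b)]);print(x,e);p.append(x)
print("x in cabinet",(np.mean(p,0)[:2]-[672.4,20.3])@[np.cos(.04),-np.sin(.04)])
E
python3 - <<'E'
import cv2
a=cv2.imread("pics/t4.png")[105:255,200:330];cv2.imwrite("pics/t4c.png",cv2.resize(a,None,fx=4,fy=4,interpolation=cv2.INTER_CUBIC))
E
```

```text
[551.67676246  62.60804625  73.38914151] [np.float64(0.6173387949401163), np.float64(0.6173387949401051)]
[548.03163973 -12.25283434  77.06423655] [np.float64(1.6688517872850395), np.float64(1.66885178728512)]
x in cabinet -122.6428275525299
```

View pics/t4c.png

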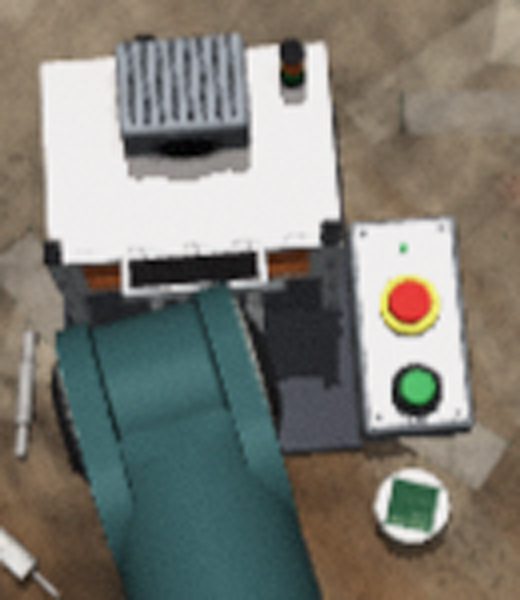

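The plate measures home (-122.6 mm against about -123 expected for the backing). Next is the guard.

Run:
```python
from plant import *
from h import *
x,y=652,21.2
servo_line([x,y,300],rate=250);servo_line([x,y,238],rate=150)
for z in (228,215,180,142):
    servo_line([x,y,z],rate=50);s=read_state();print(z,round(s["t"],2),s["wrist_force"].round(1),s["ee_pos"].round(1))
while z>124:
    z-=1.5;servo_line([x,y,z],rate=30);s=read_state();print(z,round(s["t"],2),s["wrist_force"].round(1),s["ee_pos"].round(1))
    if s["wrist_force"][2]>15: break
```

```text
228 16.62 [1.  0.7 1.2] [652.   21.2 228. ]
215 17.03 [ 0.9  0.1 -0.3] [651.8  21.2 214.7]
180 17.88 [ 0.6  1.  -0.5] [651.9  21.1 180. ]
142 18.79 [-0.6 -0.1 -0.2] [651.9  21.2 142. ]
140.5 19.04 [0.5 0.4 0.9] [652.   21.2 140.5]
139.0 19.29 [1.7 0.6 1.3] [652.   21.2 138.9]
137.5 19.54 [ 0.4 -0.3  0.1] [652.   21.2 137.4]
136.0 19.79 [-0.9  0.2  0.6] [651.9  21.2 135.8]
134.5 20.04 [ 0.2 -0.4  0.2] [651.9  21.2 134.3]
133.0 20.29 [-4.3 -1.5 12.1] [652.   21.2 133.6]
131.5 20.54 [-13.6  -3.   30.4] [652.1  21.3 133.4]
```

Run:
```python
from plant import *
from h import *
servo_line([652,21.2,150],rate=80);servo_line([640,21.2,290],rate=250)
servo_line([500,-164,250],rate=250)
s=read_state();print(s["t"],s["wrist_force"])
shot("wrist","w5");shot("scene","s5");shot("top","t5")
a=cv2.imread("pics/w5.png");cv2.imwrite("pics/w5b.png",cv2.resize(a,(800,600),interpolation=cv2.INTER_CUBIC))
a=cv2.imread("pics/s5.png")[145:305,165:365];cv2.imwrite("pics/s5c.png",cv2.resize(a,None,fx=3.75,fy=3.75,interpolation=cv2.INTER_CUBIC))
```

```text
22.725 [ 0.26397655  0.03568774 -0.2176301 ]
```

View pics/w5b.png

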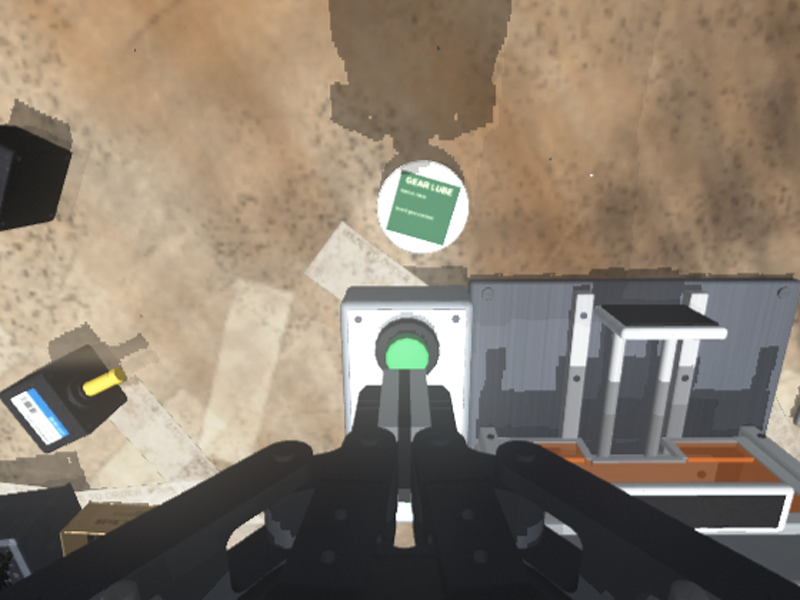

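View pics/s5c.png

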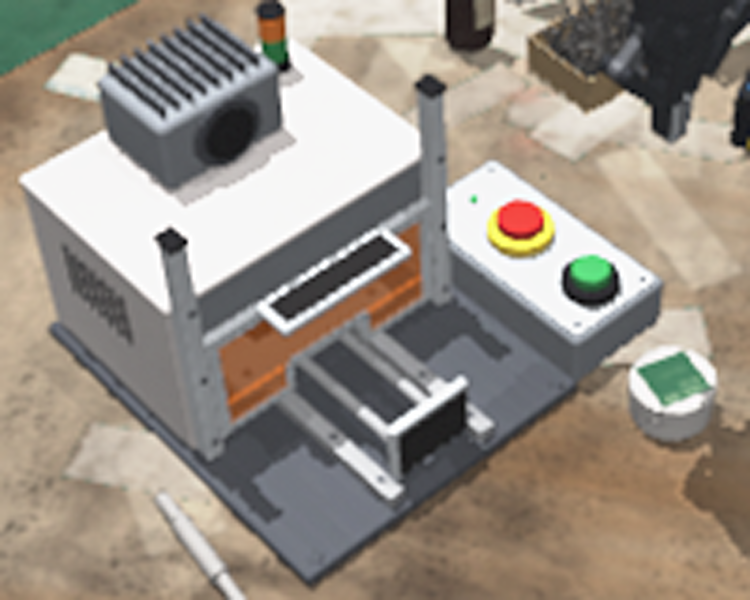

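Guard and slide are shut: the ledge is down at about (335,280) in the scene crop. The button lines up with the fingers in the wrist view (column 407 against 404). Now I'll press start.

Run:
```python
from plant import *
from h import *
x,y=565.3,-164
servo_line([x,y,180],rate=200);servo_line([x,y,82],rate=120)
z=82
while z>58:
    z-=1.5;servo_line([x,y,z],rate=30);s=read_state();print(z,round(s["t"],2),s["wrist_force"].round(1),s["ee_pos"][2].round(1))
    if s["wrist_force"][2]>16: break
pause(.4);print(read_state()["wrist_force"])
servo_line([x,y,90],rate=60);servo_line([x-100,y+40,250],rate=250)
s=read_state();print(s["t"],s["wrist_force"])
shot("scene","s6");shot("top","t6")
a=cv2.imread("pics/s6.png")[145:305,165:365];a=cv2.resize(a,None,fx=3.75,fy=3.75,interpolation=cv2.INTER_CUBIC);cv2.imwrite("pics/s6c.png",a)
a=cv2.imread("pics/s6.png").astype(int);b=cv2.imread("pics/s5.png").astype(int)
r=(slice(200,250),slice(290,345));print("button area diff",abs(a[r]-b[r]).mean())
```

```text
80.5 24.72 [0.3 0.4 0.2] 80.8
79.0 24.97 [ 0.1 -0.5  0.3] 79.0
77.5 25.22 [-0.7  0.1 -0.3] 77.4
76.0 25.47 [-0.1 -0.6  0.3] 75.9
74.5 25.72 [-0.5 -0.   0.5] 74.4
73.0 25.97 [0.4 0.7 2.6] 73.0
71.5 26.22 [ 1.4 -1.1  2.8] 71.5
70.0 26.47 [1.  0.1 3.2] 70.0
68.5 26.72 [0.7 0.  5. ] 68.5
67.0 26.97 [-2.7  0.1 11.8] 67.5
65.5 27.22 [-9.8  0.8 34. ] 67.1
[-10.59084908   0.76579739  33.63934865]
29.1 [ 1.02909564  0.0047958  -0.34346657]
button area diff 1.778909090909091
```

View pics/s6c.png

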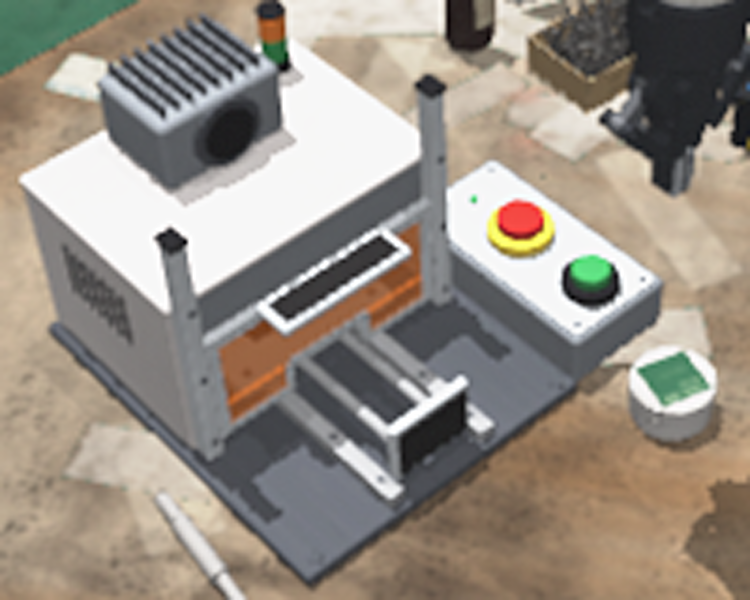

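View pics/t6.png

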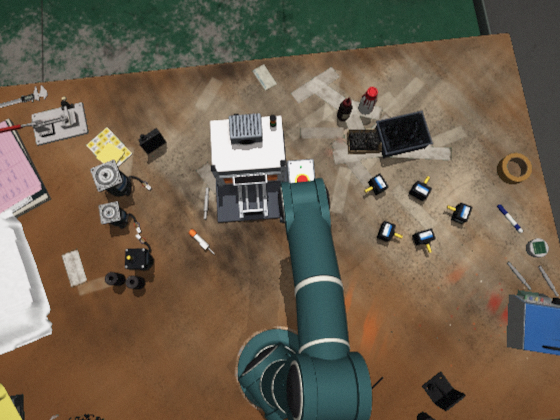

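The button bottomed after about 6 mm of travel at 34 N and came back up. The guard is shut, the slide is home, and the loose items haven't moved.

```bash
python3 -c "
from plant import *
print(sign_off())"
```

```text
the job is handed in; nothing more can be done
None
```

The job is done and handed in. I pushed the slide home, shut the guard, then pressed and released the green start button, all with the shut fingertips. The robot's clock stood at about 29 s of the 58 s allowed.

- **Slide:** It met its hard stop, and pressing on with 23 N moved it no further. From two camera views its backing measured at x = -122.6 mm in the cabinet frame, about where it should be when home.
- **Guard:** It stopped hard at a ledge height of 133.4 mm with about 30 N on it. The nominal shut height is 133.5 mm, and the pictures show it shut.
- **Start button:** It went down about 6 mm, from roughly 73 to 67 mm, and bottomed at 34 N. I held it there for 0.4 s, and the last picture shows it up again. First contact was about 3 mm higher than the 70 mm I had measured with the cameras.
- **Other things:** The stop button and shaft were not approached. In the last views the grease tin, second shaft, deburring tool and gearheads lie where they did at the start. The wrist force was back to about zero, with the arm clear.

**Not checked:** I could not see the shaft in its cradle once it was inside the cabinet, so I have no direct check that it is still seated. I pushed the slide gently, at no more than 50 mm/s.

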